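Put the bench chisels back on their shadows

TASK

Put the four bench chisels away in the tool tray: lay each one flat on the painted outline of its own colour, handle over handle and blade over blade. Set them down rather than dropping them, and leave the screwdriver and the file lying where they are on the bench.

Things in the scene. Friction and masses are not known exactly. Their poses are not given: they have to be found in the camera images.
- chisel_yellow_mid (a point): Bench chisel, yellow ring on its dark octagonal handle, 8 mm wide bright blade; 190 mm long, lying flat, 0.15 kg. Point: centre of the handle, 13 mm above what it lies on; x along the tool to the edge, z up. Handle 26 mm wide and high, 50 mm behind to 50 mm ahead of the point: grip here, across y. Edge 140 mm ahead; blade clear of the bench. Balances 5 to 30 mm ahead of the point.
- chisel_green_mid (a point): Bench chisel, green ring on its dark octagonal handle, 14 mm wide bright blade; 190 mm long, lying flat, 0.15 kg. Point: centre of the handle, 13 mm above what it lies on; x along the tool to the edge, z up. Handle 26 mm wide and high, 50 mm behind to 50 mm ahead of the point: grip here, across y. Edge 140 mm ahead; blade clear of the bench. Balances 5 to 30 mm ahead of the point.
- chisel_blue_mid (a point): Bench chisel, blue ring on its dark octagonal handle, 22 mm wide bright blade; 190 mm long, lying flat, 0.15 kg. Point: centre of the handle, 13 mm above what it lies on; x along the tool to the edge, z up. Handle 26 mm wide and high, 50 mm behind to 50 mm ahead of the point: grip here, across y. Edge 140 mm ahead; blade clear of the bench. Balances 5 to 30 mm ahead of the point.
- chisel_red_mid (a point): Bench chisel, red ring on its dark octagonal handle, 32 mm wide bright blade; 190 mm long, lying flat, 0.15 kg. Point: centre of the handle, 13 mm above what it lies on; x along the tool to the edge, z up. Handle 26 mm wide and high, 50 mm behind to 50 mm ahead of the point: grip here, across y. Edge 140 mm ahead; blade clear of the bench. Balances 5 to 30 mm ahead of the point.
- place_yellow: Place of the yellow chisel: white card 222 x 60 mm in the fixed oak tray, with that chisel's outline in yellow. Origin: the card's middle, on its underside 6 mm above the bench; card top 9 mm above the bench. x to the outline's blade end, z up. Handle centre of the outline at x = -45 mm. Cards lie side by side 62 mm apart; tray lips: sides 14 mm high, 12 mm beyond the outer cards, ends 22 mm high.
- place_green: Place of the green chisel: white card 222 x 60 mm in the fixed oak tray, with that chisel's outline in green. Origin: the card's middle, on its underside 6 mm above the bench; card top 9 mm above the bench. x to the outline's blade end, z up. Handle centre of the outline at x = -45 mm. Cards lie side by side 62 mm apart; tray lips: sides 14 mm high, 12 mm beyond the outer cards, ends 22 mm high.
- place_blue: Place of the blue chisel: white card 222 x 60 mm in the fixed oak tray, with that chisel's outline in blue. Origin: the card's middle, on its underside 6 mm above the bench; card top 9 mm above the bench. x to the outline's blade end, z up. Handle centre of the outline at x = -45 mm. Cards lie side by side 62 mm apart; tray lips: sides 14 mm high, 12 mm beyond the outer cards, ends 22 mm high.
- place_red: Place of the red chisel: white card 222 x 60 mm in the fixed oak tray, with that chisel's outline in red. Origin: the card's middle, on its underside 6 mm above the bench; card top 9 mm above the bench. x to the outline's blade end, z up. Handle centre of the outline at x = -45 mm. Cards lie side by side 62 mm apart; tray lips: sides 14 mm high, 12 mm beyond the outer cards, ends 22 mm high.
- screwdriver_mid (a point): Screwdriver with a thin round bright shank, 7 mm thick. Loose look-alike with the same 26 mm dark handle, 190 mm long, but no coloured ring and no place in the tray: leave it where it lies. Point: centre of its handle, 13 mm up, x towards its tip.
- file_mid (a point): Flat file, its 15 mm wide blade dark grey, toothed and tapering. Loose look-alike with the same 26 mm dark handle, 190 mm long, but no coloured ring and no place in the tray: leave it where it lies. Point: centre of its handle, 13 mm up, x towards its tip.

How it is judged:
By the outcome, as a careful person would: the job done as asked, in the order asked, and still so for the second after the job is handed in, with the robot touching nothing.
It also fails if it takes over 109 s, if anything falls off the work surface, if the arm or the gripper's body presses on something with over 40 N, if the wrist force passes 120 N, or if a joint passes its speed limit or range.

ROBOT

A 6-joint arm with a two-finger parallel gripper is mounted at the origin on the work surface. World frame = base frame: x ahead of the robot, y to its left, z up, the work surface at z = 0. Lengths are in m, angles in rad, forces in N, time in s.
With the tool pointing down it reaches from about 0.25 to 0.775 m from the base axis. Payload 4 kg.
Tool frame: the origin (TCP) lies midway between the tips of the shut fingers; the grasp point (between the pads) lies 19 mm behind it (robot.pinch_z is the distance from the TCP to the grasp point, in m); x points along the fingers, y is the direction in which the jaws open and shut, and the axes are right-handed (so a half turn about x gives the same grasp; the last joint's range is limited). The gripper opens to 94 mm and grips with 3 to 60 N. Pads are 16 mm wide; open, the fingers measure 119 mm over their backs; the gripper's body (75 mm by 177 mm) begins 78 mm behind the grasp point.
Start: joints at [1.094, 0.087, 1.371, -0, 1.684, -0.103], TCP at [0.201, 0.512, 0.206] pointing down, gripper open.
Joint ranges: [-3.1, 3.1], [-0.76, 2.03], [0.27, 2.55], [-1.08, 4.22], [0.17, 2.65], [-2.57, 2.57]. Speed limits (rad/s): [2.79, 2.79, 3.14, 3.14, 3.14, 3.14].

INTERFACE

Orientations are given as [roll, pitch, yaw] about the fixed x, y, z axes, in that order (R = Rz(yaw) Ry(pitch) Rx(roll)).
In Python, from bench import robot, imaging gives the robot as it stands. The module is installed in compiled form; this text tells all that it offers.
- The arm moves only by the tool drive_tool, never from a script. Its argument "commands" is a list that holds one entry, the list of rows, each a list of 4 numbers: the shift along the tool's x, y, z as a fraction of full scale, then the turn about the tool's x as a fraction of full scale. A call has 1 to 20 rows; each row shifts and turns the commanded pose from where the row before left it, along the tool's axes as they then stand; what a row does not reach is not made up. Full scale, the value 1, is 0.25 m for a shift and 360 degrees for a turn. A row lasts 1/10 s, in which the tool goes at most 50 mm and 8.59 degrees, less where a joint would pass 70% of its speed; a pose out of reach is approached as far as the arm can. A call with a number of a shift or a turn outside -1 to 1 is refused whole. A call with a gripper value outside its range is refused whole. "grip" is the opening, from 0 (shut) to 1 (fully open), set as the call begins (left out, the last holds). The fingers move at their own pace and stop on an object; the grip force is fixed at half the most. Time passes only in rows, so rows that do not move let the fingers close. It gives the time, the measured TCP pose, the force and the opening at its end, in the units of the state.
- robot.get_obs(): the state, without advancing time (a new reading comes with each control period).
- imaging.snapshot(name): name is "scene" or "top" or "wrist"; returns a dict with "pixels" (420x560x3 uint8, red, green, blue), "z_map" (420x560 float32, m along the optical axis (not along the pixel's ray), 0 where there is no reading), "mtx" (3x3 intrinsics, pixels), "extrinsics" (4x4, takes a point from world to camera coordinates). Camera axes: x right, y up, looking along -z (the intrinsics and any distortion apply to the point x, -y, -z); pixel columns grow to the right and rows downward; lengths in m; the calibration is good to about 2 mm. A picture is of the moment at which its call begins.
- robot.close_job(): hands the job in, once; it reports no verdict.
The state is a dict: "time": time; "joint_positions": joint angles; "qvel": joint speeds; "joint_torque": joint torques, N m; "tool_pos": TCP position; "ee_rot": TCP orientation; "wrist_force": force on the tool from outside, world axes, zero at the start; "wrist_torque": the same for the moment, N m; "width": finger opening in m.
Only numpy, scipy, OpenCV 4.12 (cv2) and the standard library are available. Lean on these libraries where they do the work, as an engineer would, in place of code of your own. Each camera call takes 0.05 s, during which the arm holds its last target.

## Working session

There is one attempt and no reset: what is moved stays moved. The work goes in short steps, Python scripts to look and compute and a tool call to move; the robot and the scene stay as the last step left them, time stands still between calls to the robot, and variables do not carry over. Pictures are saved under pics/ and viewed, and the job is handed in when it is done.

Besides the shell and the picture viewer there is one more tool, called after "Call:" as a command line: name --argument value ..., lists and objects as JSON in quotes. drive_tool: Moves the arm, as the interface text tells. Shift numbers are shares of 0.25 m and turn numbers shares of 360 degrees, none past 1 either way. Its arguments: {"type":"object","properties":{"commands":{"type":"array","items":{"type":"array","items":{"type":"array","items":{"type":"number","minimum":-1,"maximum":1}}}},"grip":{"type":"number"}},"required":["commands"]}

```bash
mkdir -p pics; cat > h.py <<'E'
import numpy as np,cv2
from bench import robot, imaging
def snap(n,f):
    s=imaging.snapshot(n); cv2.imwrite('pics/'+f,s['pixels'][:,:,::-1]); np.savez('/tmp/'+n+'.npz',**s); return s
def world(s,u,v,z=None):
    K=s['mtx'];E=s['extrinsics'];R=E[:3,:3];t=E[:3,3]
    r=np.array([(u-K[0,2])/K[0,0],(v-K[1,2])/K[1,1],1.]);r=np.array([r[0],-r[1],-r[2]])
    C=-R.T@t;d=R.T@r
    if z is None: k=s['z_map'][int(round(v)),int(round(u))]
    else: k=(z-C[2])/d[2]
    return C+k*d
E
python3 - <<'E'
from h import *
for n in ['top','scene']: s=snap(n,n+'0.png'); print(n,s['mtx'],-s['extrinsics'][:3,:3].T@s['extrinsics'][:3,3])
o=robot.get_obs(); print(o)
E
```

```text
top [[383.17511962   0.         279.09869308]
 [  0.         383.17511962 205.89016544]
 [  0.           0.           1.        ]] [ 0.42759921 -0.01839423  1.04969955]
scene [[406.64959086   0.         284.68646294]
 [  0.         406.64959086 209.73080092]
 [  0.           0.           1.        ]] [ 1.13203205 -0.14598257  0.7651573 ]
{'time': 0.1, 'joint_positions': array([ 1.09390119e+00,  8.78996387e-02,  1.37207570e+00, -3.18687123e-07,
        1.68358592e+00, -1.03149323e-01]), 'qvel': array([-4.08467399e-04, -1.99072364e-03, -3.42528942e-03,  4.02957562e-04,
       -6.39547392e-04,  4.79197435e-05]), 'joint_torque': array([ 3.51968425e-03, -3.41250122e+01, -3.03303194e+01,  7.20219570e-02,
        3.03411449e-02, -6.34711773e-05]), 'tool_pos': array([0.20061574, 0.51159055, 0.20442499]), 'ee_rot': array([-1.67378476,  1.56882772, -2.04753061]), 'wrist_force': array([-0.49741364,  0.05591449,  0.09022911]), 'wrist_torque': array([ 0.01285759,  0.04672179, -0.00544202]), 'width': 0.09381607498375781}
```

View pics/top0.png

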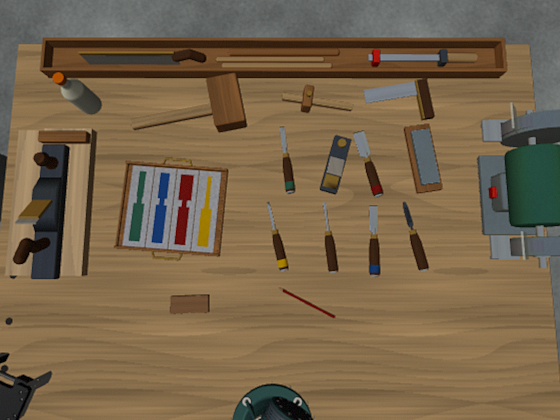

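View pics/scene0.png

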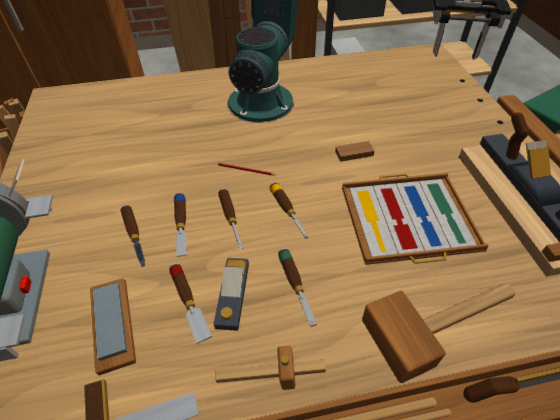

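```bash
python3 - <<'E'
from h import *
im=cv2.imread('pics/top0.png')
cv2.imwrite('pics/z1.png',cv2.resize(im[155:262,110:235],None,fx=5.5,fy=5.5,interpolation=cv2.INTER_CUBIC))
cv2.imwrite('pics/z2.png',cv2.resize(im[118:280,255:445],None,fx=3.6,fy=3.6,interpolation=cv2.INTER_CUBIC))
E
```

```text
(no output)
```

View pics/z1.png

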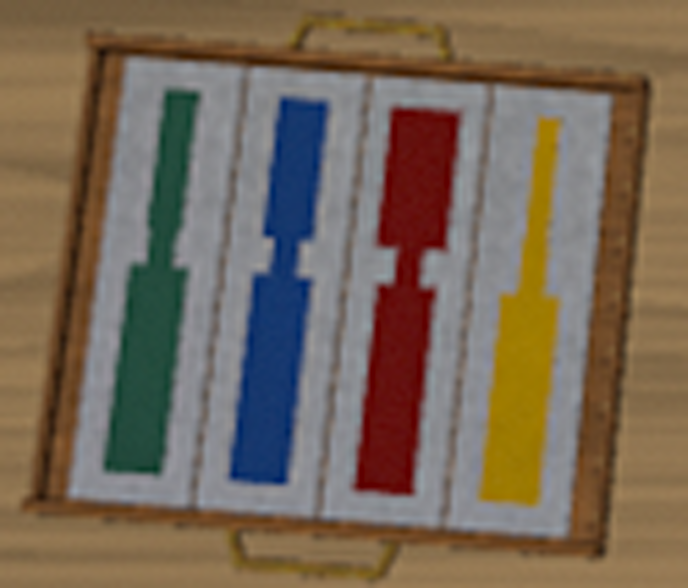

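View pics/z2.png

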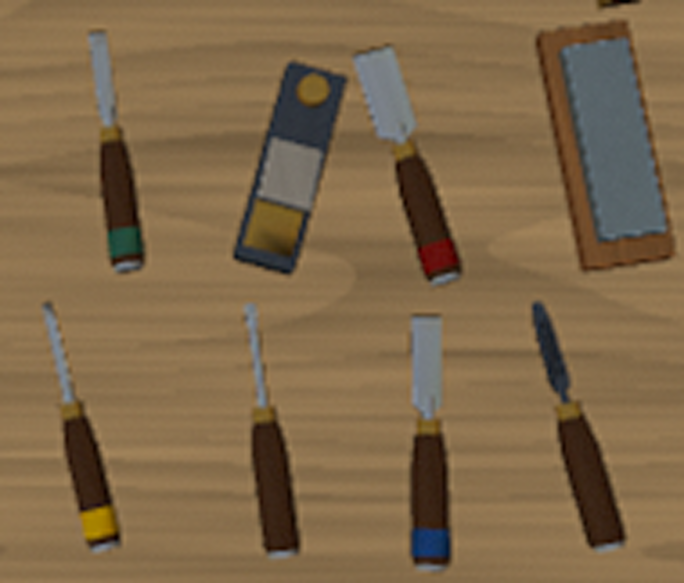

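```bash
cat >> h.py <<'E'
def pts(s,mask,z):
    v,u=np.nonzero(mask); return np.array([world(s,a,b,z) for a,b in zip(u,v)])
def outl(s):
    h=cv2.cvtColor(s['pixels'],cv2.COLOR_RGB2HSV);H,S,V=cv2.split(h)
    m={'green':(H>55)&(H<90)&(S>100)&(V>50),'blue':(H>100)&(H<125)&(S>140)&(V>50),'red':((H<5)|(H>172))&(S>180)&(V>70),'yellow':(H>18)&(H<30)&(S>200)&(V>100)}
    return m
def axis(P):
    c=P[:,:2].mean(0);w,V=np.linalg.eigh(np.cov(P[:,:2].T));d=V[:,1];d=d*np.sign(d[0])
    n=np.array([-d[1],d[0]])
    a=(P[:,:2]-c)@d;b=(P[:,:2]-c)@n
    return c,d,n,a,b
E
python3 - <<'E'
from h import *
s=dict(np.load('/tmp/top.npz'))
m=outl(s)
for k in m:
    for nm,(c0,c1,r0,r1),z in (('card',(110,235,158,262),.009),('ring',(260,440,120,280),.02)):
        M=np.zeros((420,560),bool);M[r0:r1,c0:c1]=m[k][r0:r1,c0:c1]
        n,l,st,ce=cv2.connectedComponentsWithStats(M.astype(np.uint8))
        i=1+np.argmax(st[1:,4]);P=pts(s,l==i,z)
        c,d,nn,a,b=axis(P)
        print(k,nm,len(P),c.round(4),np.degrees(np.arctan2(d[1],d[0])).round(2),'mid',(c+d*(a.min()+a.max())/2).round(4),'len',np.ptp(a).round(3))
# heights in chisel area
u,v=np.meshgrid(np.arange(560),np.arange(420))
K=s['mtx'];Z=s['z_map'];E=s['extrinsics']
X=np.stack([(u-K[0,2])/K[0,0]*Z,-(v-K[1,2])/K[1,1]*Z,-Z],-1)
W=(X-E[:3,3])@E[:3,:3]
print('bench z',np.median(W[270:280,300:420,2]),'card',W[185,150],W[120,320])
M=((W[...,2]>.004)&(Z>0)).astype(np.uint8);M[:120]=0;M[285:]=0;M[:,:255]=0;M[:,445:]=0
n,l,st,ce=cv2.connectedComponentsWithStats(M)
for i in range(1,n):
    if st[i,4]<30: continue
    v_,u_=np.nonzero(l==i);z=W[v_,u_,2]
    P=W[v_,u_];c,d,nn,a,b=axis(P)
    print(st[i],P[:,2].max().round(4),c.round(4),np.degrees(np.arctan2(d[1],d[0])).round(2),'butt',(c+d*a.min()).round(4),'tip',(c+d*a.max()).round(4),np.ptp(a).round(4))
s=snap('wrist','w0.png');E=s['extrinsics'];print(s['mtx'],-E[:3,:3].T@E[:3,3],E[:3,:3])
E
```

```text
green card 525 [0.5541 0.3689] -4.48 mid [0.5689 0.3677] len 0.19
green ring 50 [ 0.6263 -0.0449] -73.67 mid [ 0.6265 -0.0455] len 0.022
blue card 618 [0.5585 0.3064] -4.37 mid [0.5646 0.306 ] len 0.191
blue ring 66 [ 0.4008 -0.2711] -87.15 mid [ 0.4008 -0.2718] len 0.025
red card 682 [0.562  0.2439] -4.33 mid [0.5596 0.2441] len 0.191
red ring 66 [ 0.615  -0.2832] -65.39 mid [ 0.6151 -0.2833] len 0.026
yellow card 470 [0.5311 0.1841] -4.34 mid [0.5545 0.1823] len 0.19
yellow ring 70 [ 0.4143 -0.0263] -67.75 mid [ 0.4145 -0.027 ] len 0.025
bench z 0.0020251373645188454 card [0.6265208  0.33806854 0.00783027] [ 8.17162212e-01 -1.35157393e-01 -3.01141750e-04]
[ 400  121   45   75 1900] 0.0402 [ 0.7007 -0.4126] 9.54 butt [ 0.6016 -0.4292] tip [ 0.8157 -0.3932] 0.2171
[279 126  20  68 539] 0.0332 [ 0.6846 -0.0408] 7.25 butt [ 0.6035 -0.0511] tip [ 0.7958 -0.0267] 0.1938
[ 316  130   73   70 1809] 0.0547 [ 0.6833 -0.2101] -33.4 butt [ 0.595  -0.1518] tip [ 0.7736 -0.2696] 0.214
[266 199  23  73 503] 0.033 [ 0.4664 -0.0156] 13.6 butt [ 0.394  -0.0332] tip [0.5872 0.0136] 0.1988
[319 200  20  74 531] 0.0319 [ 0.4657 -0.1538] 6.97 butt [ 0.3868 -0.1635] tip [ 0.5856 -0.1392] 0.2003
[401 200  32  72 659] 0.0329 [ 0.4712 -0.385 ] 13.53 butt [ 0.3874 -0.4051] tip [ 0.5853 -0.3575] 0.2035
[367 204  15  75 682] 0.032 [ 0.4684 -0.2732] -1.57 butt [ 0.3746 -0.2706] tip [ 0.5751 -0.2761] 0.2006
[[367.40075498   0.         283.00907853]
 [  0.         367.40075498 208.05165789]
 [  0.           0.           1.        ]] [0.12418009 0.54237979 0.38497878] [[ 0.36566453  0.93074065 -0.0033612 ]
 [-0.8935826   0.3500512  -0.28102366]
 [-0.26038355  0.10576389  0.95969496]]
```

View pics/w0.png

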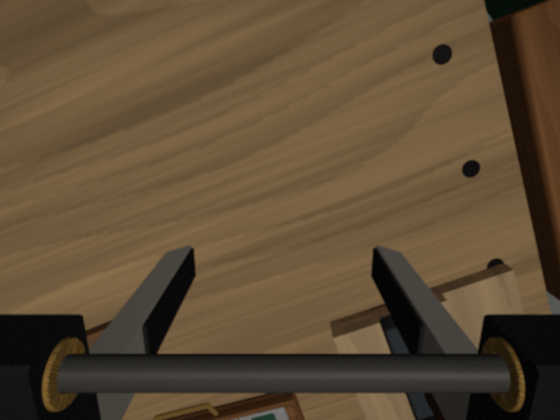

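```bash
cat >> h.py <<'E'
def chisels(s,boxes):
    h=cv2.cvtColor(s['pixels'],cv2.COLOR_RGB2HSV);H,S,V=cv2.split(h)
    m=outl(s);out={}
    for k,(c0,c1,r0,r1) in boxes.items():
        M=(V<80)|(S<70)
        if k in m: M|=m[k]
        Q=np.zeros_like(M);Q[r0:r1,c0:c1]=M[r0:r1,c0:c1]
        Q=cv2.morphologyEx(Q.astype(np.uint8),cv2.MORPH_CLOSE,np.ones((5,5)))
        n,l,st,ce=cv2.connectedComponentsWithStats(Q)
        i=1+np.argmax(st[1:,4]);P=pts(s,l==i,.013)
        c,d,nn,a,b=axis(P)
        mid=c+d*(a.min()+a.max())/2
        hd=a<a.min()+.095
        c2,d2,_,a2,b2=axis(P[hd])
        # line from handle centroid to blade centroid
        bl=P[a>a.min()+.12][:,:2].mean(0); d3=bl-c2; d3/=np.linalg.norm(d3)
        butt=c2+d2*0
        mm=c2+d3*((P[:,:2]-c2)@d3).min()
        mx=c2+d3*((P[:,:2]-c2)@d3).max()
        hc=(mm+mx)/2-.045*d3
        f=lambda d:np.degrees(np.arctan2(d[1],d[0])).round(1)
        print(k,len(P),'len',np.linalg.norm(mx-mm).round(4),'yaw all/handle/hb',f(d),f(d2),f(d3),'hc',hc.round(4))
    return out
E
python3 - <<'E'
from h import *
s=dict(np.load('/tmp/top.npz'))
chisels(s,dict(green=(274,302,122,198),red=(353,390,126,200),yellow=(262,292,198,275),blue=(364,386,200,280),screw=(318,342,198,276),file=(400,432,198,276)))
E
```

```text
green 475 len 0.1895 yaw all/handle/hb 7.5 7.0 7.7 hc [ 0.6536 -0.0435]
red 670 len 0.1899 yaw all/handle/hb 16.1 15.6 16.2 hc [ 0.6439 -0.2779]
yellow 435 len 0.1898 yaw all/handle/hb 13.7 13.1 13.9 hc [ 0.4425 -0.0204]
blue 636 len 0.1885 yaw all/handle/hb -0.7 -0.8 -0.6 hc [ 0.4289 -0.2731]
screw 443 len 0.1908 yaw all/handle/hb 6.7 6.8 6.8 hc [ 0.4397 -0.1574]
file 385 len nan yaw all/handle/hb 14.1 14.3 nan hc [nan nan]h.py:38: RuntimeWarning: Mean of empty slice.
  bl=P[a>a.min()+.12][:,:2].mean(0); d3=bl-c2; d3/=np.linalg.norm(d3)
  ret = um.true_divide(
```

```bash
cat >> h.py <<'E'
from scipy.spatial.transform import Rotation as Ro
def pose():
    o=robot.get_obs();return o,np.array(o['tool_pos']),Ro.from_euler('xyz',o['ee_rot']).as_matrix()
def plan(x,y,z,yaw=None):
    """deltas in tool axes as they stand (fractions), then turn fraction; yaw deg=chisel axis"""
    o,p,R=pose()
    d=R.T@(np.array([x,y,z])-p)/.25
    zy=np.degrees(np.arctan2(R[1,2],R[0,2]))
    print('t',round(o['time'],2),'tcp',p.round(4),'ztool yaw',zy.round(2),'tilt',np.degrees(np.arccos(-R[2,0])).round(2),'w',round(o['width'],4),'F',np.round(o['wrist_force'],1),'q',np.round(o['joint_positions'],2))
    tot=None
    if yaw is not None:
        t=-(yaw-zy); t=(t+90)%180-90; tot=t/360   # turn about tool x (down) by +t lowers yaw
        th=np.radians(t);c,s_=np.cos(th),np.sin(th)
        R2=R@np.array([[1,0,0],[0,c,-s_],[0,s_,c]])
        print('turn deg',round(t,2),'frac',round(tot,4),' shift after turn',(R2.T@(np.array([x,y,z])-p)/.25).round(4))
    print('shift before turn',d.round(4))
def tgt(hc,yaw,off=.015):
    a=np.radians(yaw);return hc[0]+off*np.cos(a),hc[1]+off*np.sin(a)
C=dict(green=((.6536,-.0435),7.6),red=((.6439,-.2779),16.1),yellow=((.4425,-.0204),13.7),blue=((.4289,-.2731),-.7))
P=dict(green=((.5240,.3711),-4.4),blue=((.5197,.3094),-4.4),red=((.5147,.2475),-4.4),yellow=((.5096,.1857),-4.4))
E
python3 - <<'E'
from h import *
plan(*tgt(*C['yellow']),.2,13.7)
E
```

```text
t 0.15 tcp [0.2006 0.5116 0.2046] ztool yaw -21.42 tilt 0.1 w 0.0939 F [ 0.7  0.4 -0.3] q [ 1.09  0.09  1.37 -0.    1.68 -0.1 ]
turn deg -35.12 frac -0.0976  shift after turn [ 0.0207 -2.2967  0.4959]
shift before turn [ 0.0207 -1.5934  1.7268]
```

Call:
drive_tool --commands '[[[0, 0, 0, -0.0195], [0, 0, 0, -0.0195], [0, 0, 0, -0.0195], [0, 0, 0, -0.0195], [0, 0, 0, -0.0196], [0, -0.08, 0.017, 0], [0, -0.16, 0.0345, 0], [0, -0.16, 0.0345, 0], [0, -0.16, 0.0345, 0], [0, -0.16, 0.0345, 0], [0, -0.16, 0.0345, 0], [0, -0.16, 0.0345, 0], [0, -0.16, 0.0345, 0], [0, -0.16, 0.0345, 0], [0, -0.16, 0.0345, 0], [0, -0.16, 0.0345, 0], [0, -0.16, 0.0345, 0], [0, -0.16, 0.0345, 0], [0, -0.16, 0.0345, 0], [0, -0.08, 0.018, 0]]]' --grip 0.65

```text
time: 2.15
tool_pos: [0.4517, -0.0061, 0.2049]
ee_rot: [-2.643, 1.57, -2.407]
wrist_force: [-0.4, 0.6, -0.4]
width: 0.061
```

```bash
python3 - <<'E'
from h import *
plan(*tgt(*C['yellow']),.05,13.7)
snap('wrist','w1.png')
E
```

```text
t 2.15 tcp [ 0.4517 -0.0061  0.2049] ztool yaw 13.54 tilt 0.05 w 0.061 F [-0.4  0.6 -0.4] q [-0.14 -0.13  1.59 -0.    1.69 -1.95]
turn deg -0.16 frac -0.0004  shift after turn [ 0.6197 -0.0466  0.0113]
shift before turn [ 0.6197 -0.0466  0.0115]
```

View pics/w1.png

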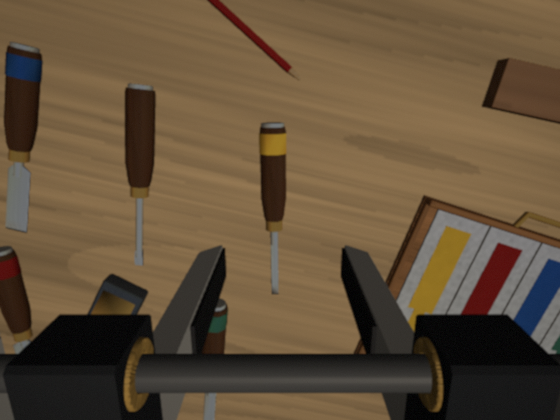

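```bash
python3 - <<'E'
from h import *
s=dict(np.load('/tmp/wrist.npz'))
chisels(s,dict(yellow=(250,300,110,300),screw=(118,165,70,270)))
m=outl(s)
for k in('yellow','red'):
    M=np.zeros((420,560),bool);M[225:320,400:520]=m[k][225:320,400:520];P_=pts(s,M,.009);c,d,n,a,b=axis(P_);print(k,c,np.degrees(np.arctan2(d[1],d[0])),'near end',c+d*a.min(),np.ptp(a))
plan(*tgt(*C['yellow']),.05,13.7)
E
```

```text
yellow 1899 len nan yaw all/handle/hb 14.6 15.1 nan hc [nan nan]
screw 2927 len nan yaw all/handle/hb 6.6 6.7 nan hc [nan nan]h.py:38: RuntimeWarning: Mean of empty slice.
  bl=P[a>a.min()+.12][:,:2].mean(0); d3=bl-c2; d3/=np.linalg.norm(d3)
  ret = um.true_divide(
Traceback (most recent call last):
  File "h.py", line 19, in axis
    c=P[:,:2].mean(0);w,V=np.linalg.eigh(np.cov(P[:,:2].T));d=V[:,1];d=d*np.sign(d[0])
      ~^^^^^^
IndexError: too many indices for array: array is 1-dimensional, but 2 were indexed
```

```bash
python3 - <<'E'
from h import *
s=dict(np.load('/tmp/wrist.npz'))
a=world(s,272.5,124,.015);b=world(s,276,292,.013);d=b-a;f=world(s,275,222,.013)
print(a,b,np.linalg.norm(d),np.degrees(np.arctan2(d[1],d[0])),'hc',a+d/np.linalg.norm(d)*.05)
# handle mid from row scan
px=s['pixels'].astype(int)
for r in (165,180,195,210):
    row=px[r].sum(1); print(r,row[255:292])
plan(*tgt(*C['yellow']),.05,13.7)
E
```

```text
[ 0.39547452 -0.03032888  0.015     ] [0.57549418 0.01540355 0.013     ] 0.1857485798178331 14.253963112485522 hc [ 0.4439324  -0.01801858  0.01446164]
165 [325 325 326 324 285 197  96  52  60  69  72  83  89  82  85  94  91 100
 104 106 107  98 107 109 105 106 103 104 101 108 167 254 294 299 301 302
 299]
180 [287 287 288 290 277 217 108  58  65  66  80  85  91  94  96  90  83  95
 101 100  98 105 103 103 110 105 114 107  98  98 149 241 298 310 310 309
 310]
195 [310 308 310 311 305 255 160  74  63  70  82  87  98  96  97  93  96  92
  95  94  94  99 100 104 104 105 106  98  96 103 162 268 336 342 344 341
 346]
210 [317 319 320 319 322 322 315 263 163  80  62  79  81  92  96 100  88  91
  91  94  95  93 104 106  97  99  96  94 127 229 293 319 322 325 322 322
 326]
t 2.2 tcp [ 0.4525 -0.0077  0.2047] ztool yaw 13.45 tilt 0.14 w 0.0609 F [ 0.3 -2.1  0.5] q [-0.14 -0.13  1.59 -0.    1.69 -1.95]
turn deg -0.25 frac -0.0007  shift after turn [ 0.6187 -0.0386  0.0098]
shift before turn [ 0.6187 -0.0386  0.0099]
```

Call:
drive_tool --commands '[[[0.07, -0.0386, 0.0099, 0], [0.1, 0, 0, 0], [0.1, 0, 0, 0], [0.1, 0, 0, 0], [0.07, 0, 0, 0], [0.04, 0, 0, 0], [0, 0, 0, 0], [0, 0, 0, 0], [0, 0, 0, 0]]]'

```text
time: 3.1
tool_pos: [0.4567, -0.0121, 0.0868]
ee_rot: [-0.35, 1.568, -0.11]
wrist_force: [0.5, -0.6, -0.2]
width: 0.0612
```

```bash
python3 - <<'E'
from h import *
plan(*tgt(*C['yellow']),.003,13.8)
E
```

```text
t 3.1 tcp [ 0.4567 -0.0121  0.0868] ztool yaw 13.73 tilt 0.14 w 0.0612 F [ 0.5 -0.6 -0.2] q [-0.15 -0.07  1.77  0.    1.44 -1.96]
turn deg -0.07 frac -0.0002  shift after turn [ 0.3353 -0.0184 -0.0038]
shift before turn [ 0.3353 -0.0184 -0.0038]
```

Call:
drive_tool --commands '[[[0.05, -0.016, -0.0038, 0], [0.08, 0, 0, 0], [0.08, 0, 0, 0], [0.06, 0, 0, 0], [0.04, 0, 0, 0], [0.02, 0, 0, 0], [0, 0, 0, 0], [0, 0, 0, 0], [0, 0, 0, 0]]]'

```text
time: 4.0
tool_pos: [0.4566, -0.0164, 0.0039]
ee_rot: [-0.364, 1.569, -0.125]
wrist_force: [-0.9, 0.6, -0.0]
width: 0.0612
```

Call:
drive_tool --commands '[[[0, 0, 0, 0], [0, 0, 0, 0], [0, 0, 0, 0], [0, 0, 0, 0], [0, 0, 0, 0], [0, 0, 0, 0], [0, 0, 0, 0]]]' --grip 0

```text
time: 4.7
tool_pos: [0.4558, -0.0161, 0.003]
ee_rot: [1.212, 1.571, 1.452]
wrist_force: [0.1, 0.8, 0.5]
width: 0.0255
```

```bash
python3 - <<'E'
from h import *
plan(*tgt(*C['yellow']),.15,13.8)
E
```

```text
t 4.7 tcp [ 0.4558 -0.0161  0.003 ] ztool yaw 13.72 tilt 0.01 w 0.0255 F [0.1 0.8 0.5] q [-0.16  0.02  1.86  0.    1.26 -1.97]
turn deg -0.08 frac -0.0002  shift after turn [-0.588  -0.0038  0.0043]
shift before turn [-0.588  -0.0038  0.0043]
```

Call:
drive_tool --commands '[[[-0.03, 0, 0, 0], [-0.06, 0, 0, 0], [-0.09, 0, 0, 0], [-0.1, 0, 0, 0], [-0.08, 0, 0, 0], [-0.05, 0, 0, 0], [0, 0, 0, 0.01], [0, 0, 0, 0.0155], [0, 0, 0, 0.0155], [0, 0, 0, 0.0095], [0, 0, 0, 0], [0, 0, 0, 0]]]'

```text
time: 5.9
tool_pos: [0.4555, -0.0162, 0.1052]
ee_rot: [3.016, 1.57, 2.939]
wrist_force: [0.3, -0.5, -1.5]
width: 0.0259
```

```bash
python3 - <<'E'
from h import *
plan(*tgt(*P['yellow']),.012,-4.4)
snap('wrist','w2.png')
E
```

```text
t 5.9 tcp [ 0.4555 -0.0162  0.1052] ztool yaw -4.39 tilt 0.05 w 0.0259 F [ 0.3 -0.5 -1.5] q [-0.16 -0.08  1.74  0.    1.48 -1.65]
turn deg 0.01 frac 0.0  shift after turn [0.3726 0.8218 0.2141]
shift before turn [0.3726 0.8217 0.2142]
```

View pics/w2.png

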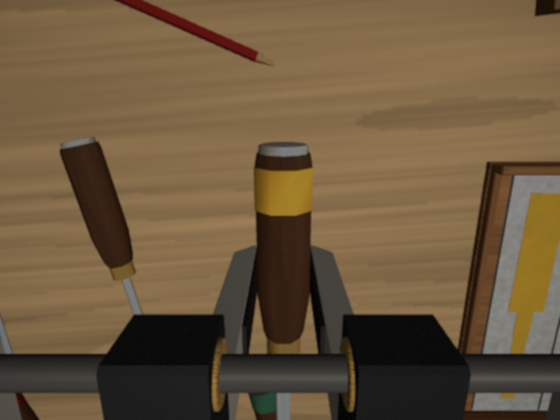

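```bash
python3 - <<'E'
from h import *
s=dict(np.load('/tmp/wrist.npz'));o,p,R=pose()
z=p[2]+.010
for u,v in((283,144),(283,155),(284,190),(284,330)):
    for zz in (z,z+.012): print(u,v,zz.round(3),(R.T@(world(s,u,v,zz)-p)).round(4))
print(np.median(s['z_map'][180:200,278:290]),(R.T@(world(s,284,190)-p)),(R.T@(world(s,284,225)-p)),(R.T@(world(s,284,320)-p)))
E
```

```text
283 144 0.115 [-0.01    0.0002 -0.0632]
283 144 0.127 [-0.022   0.0002 -0.0645]
283 155 0.115 [-0.01    0.0002 -0.0581]
283 155 0.127 [-0.022   0.0002 -0.0598]
284 190 0.115 [-0.01    0.0007 -0.0415]
284 190 0.127 [-0.022   0.0006 -0.0443]
284 330 0.115 [-0.01    0.0007  0.0355]
284 330 0.127 [-0.022   0.0007  0.0272]
0.15991351 [-0.0244813   0.00064429 -0.04493672] [-0.02416745  0.00065109 -0.02870854] [-0.02244808  0.00067293  0.02124246]
```

Call:
drive_tool --commands '[[[0, 0.03, 0.008, 0], [0, 0.07, 0.018, 0], [0, 0.1, 0.026, 0], [0, 0.1, 0.026, 0], [0, 0.1, 0.026, 0], [0, 0.1, 0.026, 0], [0, 0.1, 0.026, 0], [0, 0.1, 0.026, 0], [0, 0.07, 0.018, 0], [0, 0.0517, 0.0122, 0], [0.06, 0, 0, 0], [0.08, 0, 0, 0], [0.08, 0, 0, 0], [0.04, 0, 0, 0], [0, 0, 0, 0], [0, 0, 0, 0], [0, 0, 0, 0], [0, 0, 0, 0]]]'

```text
time: 7.75
tool_pos: [0.5256, 0.1846, 0.0418]
ee_rot: [0.331, 1.568, 0.253]
wrist_force: [-0.4, 0.0, -1.3]
width: 0.0258
```

```bash
python3 - <<'E'
from h import *
plan(*tgt(*P['yellow'],.0143),.012,-4.4)
snap('wrist','w3.png')
E
```

```text
t 7.75 tcp [0.5256 0.1846 0.0418] ztool yaw -4.47 tilt 0.14 w 0.0258 F [-0.4  0.  -1.3] q [ 0.24  0.19  1.59  0.    1.36 -1.26]
turn deg -0.07 frac -0.0002  shift after turn [ 0.1191 -0.0005 -0.0071]
shift before turn [ 0.1191 -0.0005 -0.0071]
```

View pics/w3.png

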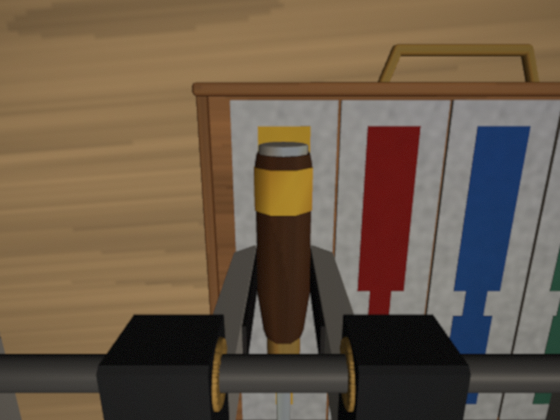

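```bash
python3 - <<'E'
from h import *
s=dict(np.load('/tmp/wrist.npz'));o,p,R=pose()
print('yel',(R.T@(world(s,284.2,126.5,.009)-p)).round(4),'red',(R.T@(world(s,393.2,126.5,.009)-p)).round(4),'blue',(R.T@(world(s,503,126.5,.009)-p)).round(4))
print('butt',(R.T@(world(s,283,144,p[2]+.010)-p)).round(4))
E
```

```text
yel [ 0.0325  0.0009 -0.068 ] red [ 0.0325  0.0627 -0.068 ] blue [ 0.0326  0.125  -0.0679]
butt [-0.0101  0.0002 -0.063 ]
```

Call:
drive_tool --commands '[[[0.02, 0.001, -0.012, 0], [0.03, 0, 0, 0], [0.03, 0, 0, 0], [0.02, 0, 0, 0], [0.01, 0, 0, 0], [0.006, 0, 0, 0], [0, 0, 0, 0], [0, 0, 0, 0]]]'

```text
time: 8.6
tool_pos: [0.5219, 0.185, 0.0121]
ee_rot: [0.528, 1.57, 0.45]
wrist_force: [-1.4, -0.4, 2.8]
width: 0.0259
```

```bash
python3 - <<'E'
from h import *
plan(*tgt(*P['yellow'],.0143),.012,-4.4)
E
```

```text
t 8.6 tcp [0.5219 0.185  0.0121] ztool yaw -4.46 tilt 0.03 w 0.0259 F [-1.4 -0.4  2.8] q [ 0.24  0.21  1.62  0.    1.3  -1.25]
turn deg -0.06 frac -0.0002  shift after turn [ 0.0002 -0.0012  0.0081]
shift before turn [ 0.0002 -0.0011  0.0081]
```

Call:
drive_tool --commands '[[[0, 0, 0, 0], [0, 0, 0, 0], [0, 0, 0, 0], [0, 0, 0, 0]]]' --grip 0.45

```text
time: 9.0
tool_pos: [0.5219, 0.185, 0.0114]
ee_rot: [0.454, 1.57, 0.376]
wrist_force: [-0.1, 0.7, -1.1]
width: 0.0421
```

Call:
drive_tool --commands '[[[-0.02, 0, 0, 0], [-0.05, 0, 0, 0], [-0.08, 0, 0, 0], [-0.1, 0, 0, 0], [-0.12, 0, 0, 0], [-0.12, 0, 0, 0], [-0.08, 0, 0, 0], [-0.03, 0, 0, 0]]]'

```text
time: 9.8
tool_pos: [0.5234, 0.1854, 0.1659]
ee_rot: [0.324, 1.564, 0.246]
wrist_force: [0.1, 0.4, -0.4]
width: 0.0423
```

```bash
python3 - <<'E'
from h import *
plan(*tgt(*C['blue']),.1,-.7)
snap('wrist','w4.png')
E
```

```text
t 9.8 tcp [0.5234 0.1854 0.1659] ztool yaw -4.46 tilt 0.4 w 0.0423 F [ 0.1  0.4 -0.4] q [ 0.24  0.1   1.43  0.    1.6  -1.25]
turn deg -3.76 frac -0.0104  shift after turn [ 0.2583 -1.8388 -0.2972]
shift before turn [ 0.2583 -1.8543 -0.176 ]
```

View pics/w4.png

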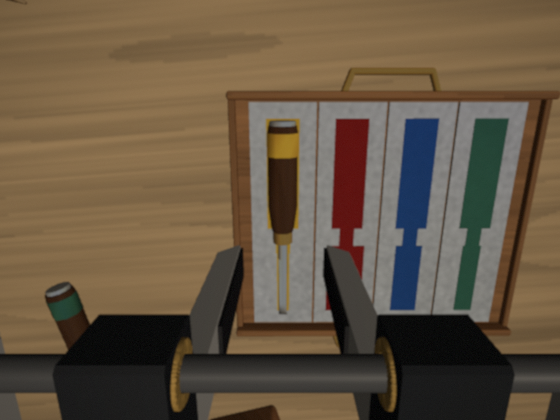

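Call:
drive_tool --commands '[[[0, 0, 0, -0.0104], [0, -0.05, -0.008, 0], [0, -0.1, -0.016, 0], [0, -0.13, -0.021, 0], [0, -0.13, -0.021, 0], [0, -0.13, -0.021, 0], [0, -0.13, -0.021, 0], [0, -0.13, -0.021, 0], [0, -0.13, -0.021, 0], [0, -0.13, -0.021, 0], [0, -0.13, -0.021, 0], [0, -0.13, -0.021, 0], [0, -0.13, -0.021, 0], [0, -0.13, -0.021, 0], [0, -0.13, -0.021, 0], [0, -0.08, -0.013, 0], [0, -0.0488, -0.0082, 0], [0, 0, 0, 0], [0, 0, 0, 0], [0, 0, 0, 0]]]' --grip 0.65

```text
time: 11.85
tool_pos: [0.4417, -0.2728, 0.1613]
ee_rot: [1.727, 1.57, 1.715]
wrist_force: [-0.4, -0.2, 0.3]
width: 0.061
```

```bash
python3 - <<'E'
from h import *
plan(*tgt(*C['blue']),.003,-.7)
s=snap('wrist','w5.png')
E
```

```text
t 11.85 tcp [ 0.4417 -0.2728  0.1613] ztool yaw -0.66 tilt 0.04 w 0.061 F [-0.4 -0.2  0.3] q [-0.66  0.03  1.52  0.    1.59 -2.22]
turn deg 0.04 frac 0.0001  shift after turn [ 0.6334 -0.0024  0.0087]
shift before turn [ 0.6334 -0.0024  0.0087]
```

View pics/w5.png

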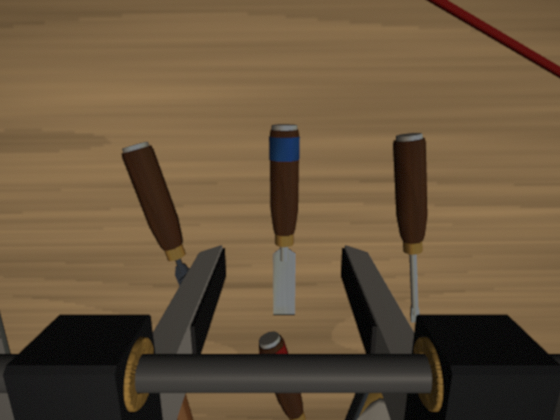

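Blue sits centred between the fingers (butt at 285,125, tip at 284,314), square to them. Descending.

Call:
drive_tool --commands '[[[0.06, -0.002, 0.0087, 0], [0.1, 0, 0, 0], [0.12, 0, 0, 0], [0.12, 0, 0, 0], [0.1, 0, 0, 0], [0.07, 0, 0, 0], [0.04, 0, 0, 0], [0.023, 0, 0, 0], [0, 0, 0, 0], [0, 0, 0, 0], [0, 0, 0, 0]]]'

```text
time: 13.0
tool_pos: [0.4446, -0.2749, 0.0044]
ee_rot: [-0.63, 1.568, -0.642]
wrist_force: [0.6, 0.7, 0.4]
width: 0.061
```

Call:
drive_tool --commands '[[[0, 0, 0, 0], [0, 0, 0, 0], [0, 0, 0, 0], [0, 0, 0, 0], [0, 0, 0, 0], [0, 0, 0, 0], [0, 0, 0, 0]]]' --grip 0

```text
time: 13.7
tool_pos: [0.4438, -0.274, 0.0032]
ee_rot: [1.556, 1.57, 1.543]
wrist_force: [-0.0, 1.7, 1.8]
width: 0.0257
```

Call:
drive_tool --commands '[[[-0.03, 0, 0, 0], [-0.06, 0, 0, 0], [-0.09, 0, 0, 0], [-0.1, 0, 0, 0], [-0.08, 0, 0, 0], [-0.05, 0, 0, 0], [0, 0, 0, 0.0102], [0, 0, 0, 0], [0, 0, 0, 0]]]'

```text
time: 14.6
tool_pos: [0.4433, -0.2741, 0.1049]
ee_rot: [2.612, 1.569, 2.537]
wrist_force: [-0.2, 0.7, -1.3]
width: 0.026
```

```bash
cat >> h.py <<'E'
for k in P: P[k]=((P[k][0][0]-.0025,P[k][0][1]+.0002),-4.4)
E
python3 - <<'E'
from h import *
plan(*tgt(*P['blue'],.0145),.012,-4.4)
snap('wrist','w6.png')
E
```

```text
t 14.6 tcp [ 0.4433 -0.2741  0.1049] ztool yaw -4.32 tilt 0.09 w 0.026 F [-0.2  0.7 -1.3] q [-0.66  0.07  1.59 -0.    1.48 -2.16]
turn deg 0.08 frac 0.0002  shift after turn [0.3734 2.3501 0.1741]
shift before turn [0.3734 2.3499 0.1773]
```

View pics/w6.png

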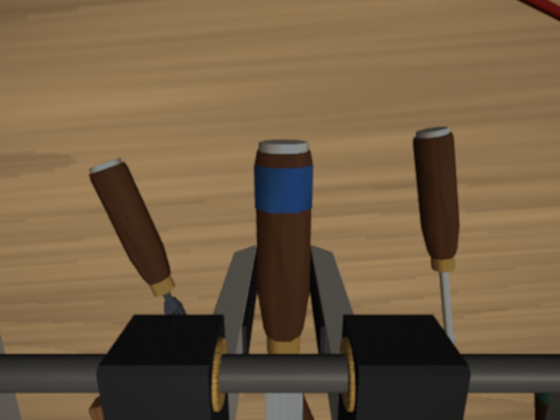

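Call:
drive_tool --commands '[[[0, 0.05, 0.004, 0.0002], [0, 0.1, 0.008, 0], [0, 0.14, 0.0108, 0], [0, 0.14, 0.0108, 0], [0, 0.14, 0.0108, 0], [0, 0.14, 0.0108, 0], [0, 0.14, 0.0108, 0], [0, 0.14, 0.0108, 0], [0, 0.14, 0.0108, 0], [0, 0.14, 0.0108, 0], [0, 0.14, 0.0108, 0], [0, 0.14, 0.0108, 0], [0, 0.14, 0.0108, 0], [0, 0.14, 0.0108, 0], [0, 0.14, 0.0108, 0], [0, 0.14, 0.0108, 0], [0, 0.14, 0.0108, 0], [0, 0.065, 0.005, 0], [0, 0.035, 0.003, 0], [0, 0, 0, 0]]]'

```text
time: 16.65
tool_pos: [0.5344, 0.3083, 0.1052]
ee_rot: [-2.405, 1.57, -2.481]
wrist_force: [-0.9, -0.5, -1.2]
width: 0.0258
```

Call:
drive_tool --commands '[[[0.06, 0, 0, 0], [0.08, 0, 0, 0], [0.08, 0, 0, 0], [0.03, 0, 0, 0], [0, 0, 0, 0], [0, 0, 0, 0], [0, 0, 0, 0]]]'

```text
time: 17.35
tool_pos: [0.5358, 0.3079, 0.0447]
ee_rot: [0.488, 1.568, 0.409]
wrist_force: [-0.0, -0.3, -1.0]
width: 0.0258
```

```bash
python3 - <<'E'
from h import *
plan(*tgt(*P['blue'],.0158),.012,-4.4)
s=snap('wrist','w7.png')
o,p,R=pose()
m=outl(s)
for k in m:
    v,u=np.nonzero(m[k][:200]); 
    if len(u)<50: continue
    print(k,v.min(),[ (u[v==r].min(),u[v==r].max()) for r in (v.min()+2,v.min()+5)])
E
```

```text
t 17.35 tcp [0.5358 0.3079 0.0447] ztool yaw -4.49 tilt 0.15 w 0.0258 F [-0.  -0.3 -1. ] q [ 0.43  0.31  1.43 -0.    1.4  -1.06]
turn deg -0.09 frac -0.0002  shift after turn [ 0.1309  0.0007 -0.012 ]
shift before turn [ 0.1309  0.0007 -0.012 ]
green 126 [(np.int64(368), np.int64(416)), (np.int64(368), np.int64(416))]
blue 126 [(np.int64(260), np.int64(309)), (np.int64(260), np.int64(308))]
red 126 [(np.int64(151), np.int64(200)), (np.int64(152), np.int64(200))]
yellow 148 [(np.int64(84), np.int64(84)), (np.int64(84), np.int64(86))]
```

View pics/w7.png

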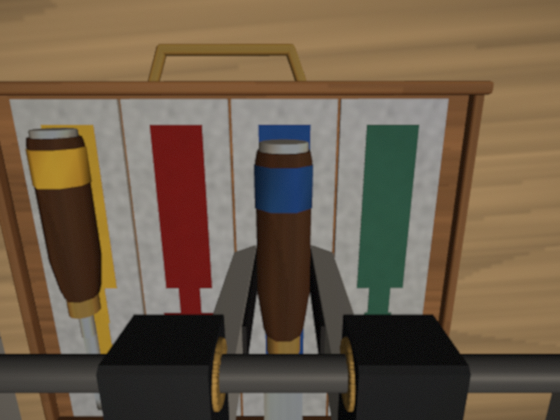

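Call:
drive_tool --commands '[[[0.02, 0.002, -0.012, 0.0002], [0.03, 0, 0, 0], [0.03, 0, 0, 0], [0.025, 0, 0, 0], [0.015, 0, 0, 0], [0.008, 0, 0, 0], [0, 0, 0, 0], [0, 0, 0, 0]]]'

```text
time: 18.2
tool_pos: [0.5317, 0.3086, 0.0122]
ee_rot: [3.081, 1.571, 3.002]
wrist_force: [-4.3, -1.7, 6.2]
width: 0.0257
```

Call:
drive_tool --commands '[[[0, 0, 0, 0], [0, 0, 0, 0]]]'

```text
time: 18.4
tool_pos: [0.5317, 0.3086, 0.0122]
ee_rot: [2.993, 1.571, 2.914]
wrist_force: [-3.5, -1.1, 5.6]
width: 0.0256
```

Call:
drive_tool --commands '[[[-0.002, 0, 0, 0], [0, 0, 0, 0], [0, 0, 0, 0], [0, 0, 0, 0]]]' --grip 0.45

```text
time: 18.8
tool_pos: [0.532, 0.3086, 0.0115]
ee_rot: [0.936, 1.571, 0.856]
wrist_force: [0.5, 0.1, 0.8]
width: 0.0421
```

Call:
drive_tool --commands '[[[-0.02, 0, 0, 0], [-0.05, 0, 0, 0], [-0.08, 0, 0, 0], [-0.1, 0, 0, 0], [-0.12, 0, 0, 0], [-0.12, 0, 0, 0], [-0.08, 0, 0, 0], [-0.03, 0, 0, 0], [0, 0, 0, 0]]]'

```text
time: 19.7
tool_pos: [0.5327, 0.309, 0.164]
ee_rot: [0.527, 1.567, 0.448]
wrist_force: [0.5, -0.5, -0.3]
width: 0.0422
```

```bash
python3 - <<'E'
from h import *
plan(*tgt(*C['red']),.16,16.1)
snap('wrist','w8.png')
E
```

```text
t 19.7 tcp [0.5327 0.309  0.164 ] ztool yaw -4.53 tilt 0.23 w 0.0422 F [ 0.5 -0.5 -0.3] q [ 0.43  0.24  1.28  0.    1.62 -1.06]
turn deg -20.63 frac -0.0573  shift after turn [ 0.0137 -2.3788 -0.1638]
shift before turn [ 0.0137 -2.2839  0.6849]
```

View pics/w8.png

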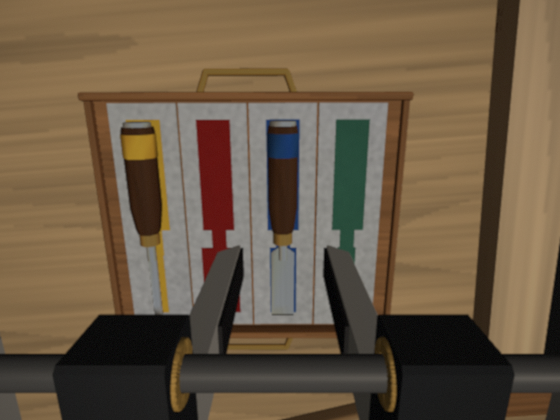

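Call:
drive_tool --commands '[[[0, 0, 0, -0.0191], [0, 0, 0, -0.0191], [0, 0, 0, -0.0191]]]' --grip 0.65

```text
time: 20.05
tool_pos: [0.5309, 0.3081, 0.1593]
ee_rot: [-3.012, 1.567, -2.726]
wrist_force: [-1.0, 0.1, -0.1]
width: 0.0604
```

Call:
drive_tool --commands '[[[0, -0.05, -0.003, 0], [0, -0.1, -0.007, 0], [0, -0.15, -0.0103, 0], [0, -0.15, -0.0103, 0], [0, -0.15, -0.0103, 0], [0, -0.15, -0.0103, 0], [0, -0.15, -0.0103, 0], [0, -0.15, -0.0103, 0], [0, -0.15, -0.0103, 0], [0, -0.15, -0.0103, 0], [0, -0.15, -0.0103, 0], [0, -0.15, -0.0103, 0], [0, -0.15, -0.0103, 0], [0, -0.15, -0.0103, 0], [0, -0.15, -0.0103, 0], [0, -0.15, -0.0103, 0], [0, -0.085, -0.006, 0], [0, -0.044, -0.0036, 0], [0, 0, 0, 0], [0, 0, 0, 0]]]'

```text
time: 22.05
tool_pos: [0.657, -0.2734, 0.1611]
ee_rot: [2.001, 1.569, 2.281]
wrist_force: [0.5, 0.6, -0.4]
width: 0.0614
```

```bash
python3 - <<'E'
from h import *
plan(*tgt(*C['red']),.003,16.1)
s=snap('wrist','w9.png')
E
```

```text
t 22.05 tcp [ 0.657  -0.2734  0.1611] ztool yaw 16.07 tilt 0.1 w 0.0614 F [ 0.5  0.6 -0.4] q [-0.47  0.47  0.99  0.    1.69 -2.33]
turn deg -0.03 frac -0.0001  shift after turn [ 0.6325 -0.0036  0.005 ]
shift before turn [ 0.6325 -0.0036  0.005 ]
```

View pics/w9.png

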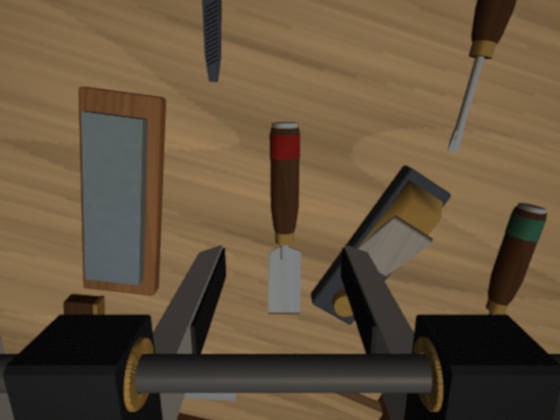

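Call:
drive_tool --commands '[[[0.06, -0.002, 0.004, 0], [0.1, 0, 0, 0], [0.12, 0, 0, 0], [0.12, 0, 0, 0], [0.1, 0, 0, 0], [0.07, 0, 0, 0], [0.04, 0, 0, 0], [0.023, 0, 0, 0], [0, 0, 0, 0], [0, 0, 0, 0], [0, 0, 0, 0]]]'

```text
time: 23.2
tool_pos: [0.6595, -0.2748, 0.0052]
ee_rot: [-0.717, 1.568, -0.436]
wrist_force: [-0.7, 1.0, -0.3]
width: 0.0611
```

Call:
drive_tool --commands '[[[0, 0, 0, 0], [0, 0, 0, 0], [0, 0, 0, 0], [0, 0, 0, 0], [0, 0, 0, 0], [0, 0, 0, 0], [0, 0, 0, 0]]]' --grip 0

```text
time: 23.9
tool_pos: [0.6585, -0.2741, 0.0035]
ee_rot: [1.753, 1.57, 2.034]
wrist_force: [-0.7, 1.7, 1.4]
width: 0.0255
```

Call:
drive_tool --commands '[[[-0.03, 0, 0, 0], [-0.06, 0, 0, 0], [-0.09, 0, 0, 0], [-0.1, 0, 0, 0], [-0.08, 0, 0, 0], [-0.08, 0, 0, 0], [-0.05, 0, 0, 0], [0, 0, 0, 0.0142], [0, 0, 0, 0.0142], [0, 0, 0, 0.0142], [0, 0, 0, 0.0143], [0, 0, 0, 0], [0, 0, 0, 0]]]'

```text
time: 25.2
tool_pos: [0.6586, -0.2744, 0.1262]
ee_rot: [-0.057, 1.571, -0.131]
wrist_force: [0.6, -0.4, -0.9]
width: 0.0255
```

```bash
python3 - <<'E'
from h import *
plan(*tgt(*P['red'],.015),.012,-4.4)
snap('wrist','w10.png')
E
```

```text
t 25.2 tcp [ 0.6586 -0.2744  0.1262] ztool yaw -4.28 tilt 0.01 w 0.0255 F [ 0.6 -0.4 -0.9] q [-0.47  0.48  1.04  0.    1.62 -1.97]
turn deg 0.12 frac 0.0003  shift after turn [ 0.4566  2.0375 -0.684 ]
shift before turn [ 0.4566  2.0389 -0.6799]
```

View pics/w10.png

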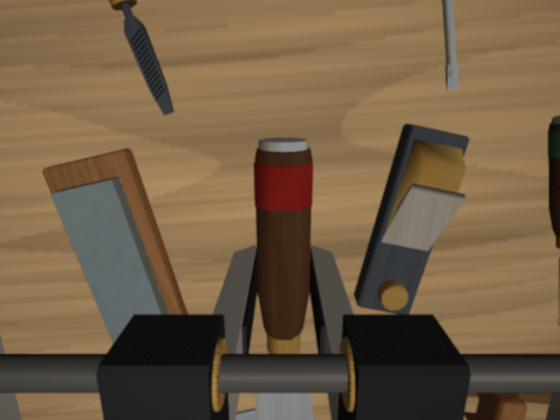

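Call:
drive_tool --commands '[[[0, 0, 0, 0.0003], [0, 0.05, -0.0167, 0], [0, 0.1, -0.0333, 0], [0, 0.15, -0.05, 0], [0, 0.15, -0.05, 0], [0, 0.15, -0.05, 0], [0, 0.15, -0.05, 0], [0, 0.15, -0.05, 0], [0, 0.15, -0.05, 0], [0, 0.15, -0.05, 0], [0, 0.15, -0.05, 0], [0, 0.15, -0.05, 0], [0, 0.15, -0.05, 0], [0, 0.15, -0.05, 0], [0, 0.15, -0.05, 0], [0, 0.0575, -0.019, 0], [0, 0.03, -0.01, 0], [0, 0, 0, 0], [0, 0, 0, 0]]]'

```text
time: 27.15
tool_pos: [0.5296, 0.2456, 0.126]
ee_rot: [-1.25, 1.57, -1.33]
wrist_force: [-0.2, -0.2, -1.6]
width: 0.0257
```

Call:
drive_tool --commands '[[[0.08, 0, 0, 0], [0.1, 0, 0, 0], [0.1, 0, 0, 0], [0.05, 0, 0, 0], [0, 0, 0, 0], [0, 0, 0, 0], [0, 0, 0, 0]]]'

```text
time: 27.85
tool_pos: [0.5307, 0.2468, 0.0454]
ee_rot: [0.418, 1.567, 0.339]
wrist_force: [-0.6, 0.2, -1.3]
width: 0.0256
```

```bash
python3 - <<'E'
from h import *
plan(*tgt(*P['red'],.0162),.012,-4.4)
s=snap('wrist','w11.png')
m=outl(s)
for k in m:
    v,u=np.nonzero(m[k][:200]); 
    if len(u)<50: continue
    print(k,v.min(),[ (u[v==r].min(),u[v==r].max()) for r in (v.min()+2,v.min()+5)])
E
```

```text
t 27.85 tcp [0.5307 0.2468 0.0454] ztool yaw -4.53 tilt 0.2 w 0.0256 F [-0.6  0.2 -1.3] q [ 0.34  0.25  1.51  0.    1.38 -1.15]
turn deg -0.13 frac -0.0004  shift after turn [ 0.1336 -0.0024 -0.0095]
shift before turn [ 0.1336 -0.0024 -0.0095]
green 126 [(np.int64(474), np.int64(523)), (np.int64(474), np.int64(522))]
blue 126 [(np.int64(366), np.int64(375)), (np.int64(366), np.int64(375))]
red 127 [(np.int64(259), np.int64(307)), (np.int64(259), np.int64(307))]
```

View pics/w11.png

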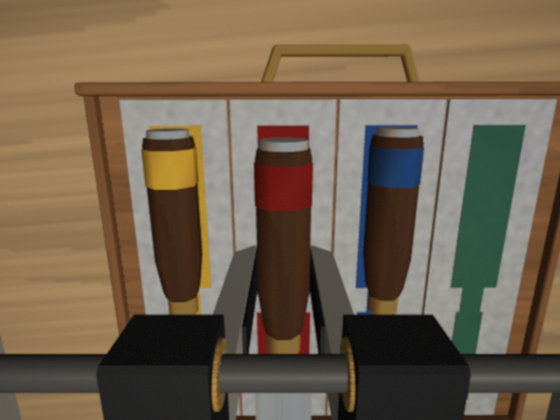

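Call:
drive_tool --commands '[[[0.02, -0.002, -0.01, 0], [0.03, 0, 0, 0], [0.03, 0, 0, 0], [0.025, 0, 0, 0], [0.015, 0, 0, 0], [0.01, 0, 0, 0], [0, 0, 0, 0], [0, 0, 0, 0], [0, 0, 0, 0]]]'

```text
time: 28.8
tool_pos: [0.5264, 0.2464, 0.0123]
ee_rot: [-2.822, 1.57, -2.901]
wrist_force: [-4.3, -1.7, 5.5]
width: 0.0259
```

Call:
drive_tool --commands '[[[0, 0, 0, 0], [0, 0, 0, 0], [0, 0, 0, 0], [0, 0, 0, 0]]]' --grip 0.45

```text
time: 29.2
tool_pos: [0.5268, 0.2464, 0.0108]
ee_rot: [1.413, 1.571, 1.334]
wrist_force: [0.1, 0.1, -0.5]
width: 0.0425
```

Call:
drive_tool --commands '[[[-0.02, 0, 0, 0], [-0.05, 0, 0, 0], [-0.08, 0, 0, 0], [-0.1, 0, 0, 0], [-0.12, 0, 0, 0], [-0.12, 0, 0, 0], [-0.08, 0, 0, 0], [-0.03, 0, 0, 0], [0, 0, 0, 0]]]'

```text
time: 30.1
tool_pos: [0.5276, 0.2467, 0.1631]
ee_rot: [0.433, 1.567, 0.354]
wrist_force: [0.5, -0.1, -0.4]
width: 0.0423
```

```bash
python3 - <<'E'
from h import *
plan(*tgt(*C['green']),.16,7.6)
snap('wrist','w12.png')
E
```

```text
t 30.1 tcp [0.5276 0.2467 0.1631] ztool yaw -4.49 tilt 0.22 w 0.0423 F [ 0.5 -0.1 -0.4] q [ 0.34  0.17  1.36  0.    1.61 -1.15]
turn deg -12.09 frac -0.0336  shift after turn [ 0.0129 -1.2174  0.4062]
shift before turn [ 0.0129 -1.1052  0.6522]
```

View pics/w12.png

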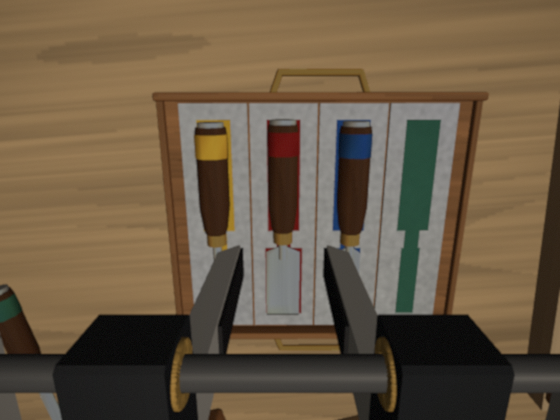

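Red sits on its outline (butt 284,121; blade just covers the red). Now green.

Call:
drive_tool --commands '[[[0, 0, 0, -0.0168], [0, 0, 0, -0.0168], [0, -0.05, 0.017, 0], [0, -0.1, 0.033, 0], [0, -0.13, 0.0433, 0], [0, -0.13, 0.0433, 0], [0, -0.13, 0.0433, 0], [0, -0.13, 0.0433, 0], [0, -0.13, 0.0433, 0], [0, -0.13, 0.0433, 0], [0, -0.13, 0.0433, 0], [0, -0.1, 0.033, 0], [0, -0.05, 0.02, 0], [0, -0.0074, 0, 0], [0, 0, 0, 0], [0, 0, 0, 0], [0, 0, 0, 0]]]' --grip 0.65

```text
time: 31.85
tool_pos: [0.6673, -0.0405, 0.1613]
ee_rot: [0.923, 1.57, 1.057]
wrist_force: [-0.6, 0.7, -0.7]
width: 0.0614
```

```bash
python3 - <<'E'
from h import *
plan(*tgt(*C['green']),.003,7.6)
s=snap('wrist','w13.png')
E
```

```text
t 31.85 tcp [ 0.6673 -0.0405  0.1613] ztool yaw 7.68 tilt 0.02 w 0.0614 F [-0.6  0.7 -0.7] q [-0.15  0.36  1.13  0.    1.65 -1.85]
turn deg 0.08 frac 0.0002  shift after turn [ 0.6331 -0.0049  0.0039]
shift before turn [ 0.6331 -0.0049  0.0039]
```

View pics/w13.png

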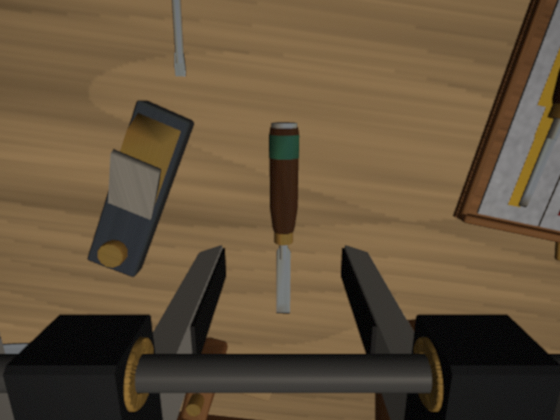

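Call:
drive_tool --commands '[[[0.06, -0.003, 0.003, 0], [0.1, 0, 0, 0], [0.12, 0, 0, 0], [0.12, 0, 0, 0], [0.1, 0, 0, 0], [0.07, 0, 0, 0], [0.04, 0, 0, 0], [0.023, 0, 0, 0], [0, 0, 0, 0], [0, 0, 0, 0], [0, 0, 0, 0]]]'

```text
time: 33.0
tool_pos: [0.6695, -0.0426, 0.0043]
ee_rot: [-0.254, 1.568, -0.121]
wrist_force: [0.7, 0.2, -0.2]
width: 0.0611
```

Call:
drive_tool --commands '[[[0, 0, 0, 0], [0, 0, 0, 0], [0, 0, 0, 0], [0, 0, 0, 0], [0, 0, 0, 0], [0, 0, 0, 0], [0, 0, 0, 0]]]' --grip 0

```text
time: 33.7
tool_pos: [0.6685, -0.0422, 0.0028]
ee_rot: [1.329, 1.57, 1.461]
wrist_force: [0.1, 1.1, 1.1]
width: 0.0258
```

Call:
drive_tool --commands '[[[-0.03, 0, 0, 0], [-0.06, 0, 0, 0], [-0.09, 0, 0, 0], [-0.1, 0, 0, 0], [-0.08, 0, 0, 0], [-0.08, 0, 0, 0], [-0.05, 0, 0, 0], [0, 0, 0, 0.0111], [0, 0, 0, 0.0111], [0, 0, 0, 0.0111], [0, 0, 0, 0], [0, 0, 0, 0]]]'

```text
time: 34.9
tool_pos: [0.6684, -0.0425, 0.1254]
ee_rot: [0.576, 1.571, 0.501]
wrist_force: [-0.2, -0.8, -1.3]
width: 0.0255
```

```bash
python3 - <<'E'
from h import *
plan(*tgt(*P['green'],.0158),.012,-4.4)
snap('wrist','w14.png')
E
```

```text
t 34.9 tcp [ 0.6684 -0.0425  0.1254] ztool yaw -4.31 tilt 0.0 w 0.0255 F [-0.2 -0.8 -1.3] q [-0.15  0.38  1.18  0.    1.58 -1.64]
turn deg 0.09 frac 0.0002  shift after turn [ 0.4537  1.6054 -0.6497]
shift before turn [ 0.4537  1.6064 -0.6472]
```

View pics/w14.png

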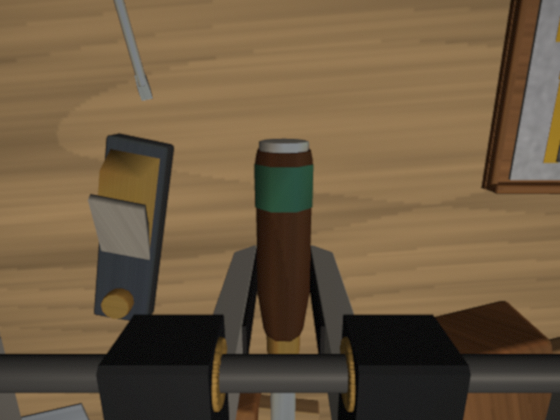

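```bash
python3 - <<'E'
from h import *
s=dict(np.load('/tmp/top.npz'))
for u,v in((225,100),(240,125),(215,80),(217,127),(243,122),(215,76),(240,74),(150,120)): print(u,v,world(s,u,v).round(3))
E
```

```text
225 100 [0.848 0.127 0.066]
240 125 [0.792 0.09  0.029]
215 80 [0.905 0.155 0.067]
217 127 [0.779 0.15  0.048]
243 122 [0.795 0.08  0.044]
215 76 [0.917 0.156 0.065]
240 74 [0.945 0.093 0.021]
150 120 [0.807 0.341 0.025]
```

Call:
drive_tool --commands '[[[0, 0, 0, 0.0002], [0, 0.05, -0.0202, 0], [0, 0.1, -0.0405, 0], [0, 0.15, -0.0607, 0], [0, 0.15, -0.0607, 0], [0, 0.15, -0.0607, 0], [0, 0.15, -0.0607, 0], [0, 0.15, -0.0607, 0], [0, 0.15, -0.0607, 0], [0, 0.15, -0.0607, 0], [0, 0.15, -0.0607, 0], [0, 0.15, -0.0607, 0], [0, 0.07, -0.0283, 0], [0, 0.0354, -0.0144, 0], [0, 0, 0, 0], [0, 0, 0, 0]]]'

```text
time: 36.55
tool_pos: [0.5382, 0.3691, 0.1252]
ee_rot: [-1.27, 1.57, -1.349]
wrist_force: [1.0, -0.2, -1.0]
width: 0.0253
```

Call:
drive_tool --commands '[[[0.08, 0, 0, 0], [0.1, 0, 0, 0], [0.1, 0, 0, 0], [0.05, 0, 0, 0], [0, 0, 0, 0], [0, 0, 0, 0], [0, 0, 0, 0]]]'

```text
time: 37.25
tool_pos: [0.5391, 0.3706, 0.0449]
ee_rot: [0.592, 1.567, 0.514]
wrist_force: [-0.3, -0.6, -0.9]
width: 0.026
```

```bash
python3 - <<'E'
from h import *
plan(*tgt(*P['green'],.0158),.012,-4.4)
s=snap('wrist','w15.png')
m=outl(s)
for k in m:
    v,u=np.nonzero(m[k][:200]); 
    if len(u)<50: continue
    print(k,v.min(),[ (u[v==r].min(),u[v==r].max()) for r in (v.min()+2,v.min()+5)])
E
```

```text
t 37.25 tcp [0.5391 0.3706 0.0449] ztool yaw -4.49 tilt 0.2 w 0.026 F [-0.3 -0.6 -0.9] q [ 0.52  0.39  1.33 -0.    1.42 -0.98]
turn deg -0.09 frac -0.0003  shift after turn [ 0.1315 -0.0027 -0.0076]
shift before turn [ 0.1315 -0.0028 -0.0076]
green 129 [(np.int64(259), np.int64(307)), (np.int64(259), np.int64(307))]
blue 129 [(np.int64(190), np.int64(199)), (np.int64(190), np.int64(199))]
red 129 [(np.int64(77), np.int64(91)), (np.int64(78), np.int64(91))]
```

View pics/w15.png

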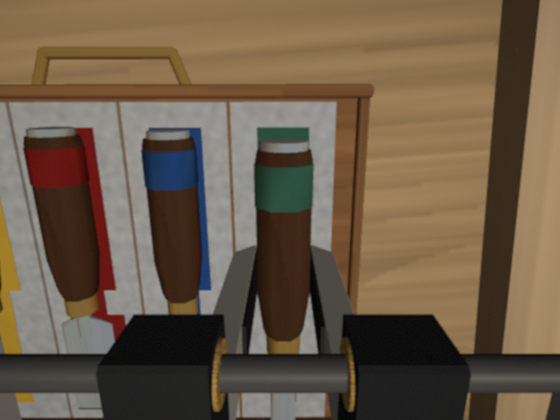

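Call:
drive_tool --commands '[[[0.02, -0.002, -0.007, 0], [0.03, 0, 0, 0], [0.03, 0, 0, 0], [0.025, 0, 0, 0], [0.015, 0, 0, 0], [0.009, 0, 0, 0], [0, 0, 0, 0], [0, 0, 0, 0], [0, 0, 0, 0]]]'

```text
time: 38.2
tool_pos: [0.5357, 0.37, 0.0117]
ee_rot: [2.958, 1.571, 2.88]
wrist_force: [-2.6, -1.7, 6.2]
width: 0.0256
```

Call:
drive_tool --commands '[[[0, 0, 0, 0], [0, 0, 0, 0], [0, 0, 0, 0], [0, 0, 0, 0]]]' --grip 0.43

```text
time: 38.6
tool_pos: [0.5359, 0.3699, 0.0101]
ee_rot: [-2.789, 1.571, -2.867]
wrist_force: [-1.0, 0.5, 0.3]
width: 0.0401
```

Call:
drive_tool --commands '[[[-0.02, 0, 0, 0], [-0.05, 0, 0, 0], [-0.08, 0, 0, 0], [-0.1, 0, 0, 0], [-0.12, 0, 0, 0], [-0.12, 0, 0, 0], [-0.08, 0, 0, 0], [-0.03, 0, 0, 0], [0, 0, 0, 0]]]'

```text
time: 39.5
tool_pos: [0.5367, 0.3704, 0.1629]
ee_rot: [0.608, 1.567, 0.53]
wrist_force: [-0.3, -0.3, -0.3]
width: 0.0404
```

Call:
drive_tool --commands '[[[0, 0, -0.05, 0], [0, 0, -0.1, 0], [0, -0.1, -0.1, 0], [0, -0.1, -0.1, 0], [0, -0.1, -0.1, 0], [0, -0.1, -0.1, 0], [0, -0.1, -0.05, 0], [0, -0.1, 0, 0], [0, -0.1, 0, 0], [0, -0.1, 0, 0], [0, -0.1, 0, 0], [0, -0.1, 0, 0], [0, -0.05, 0, 0], [0, 0, 0, 0], [0, 0, 0, 0]]]'

```text
time: 41.0
tool_pos: [0.365, 0.1201, 0.1593]
ee_rot: [3.063, 1.569, 2.985]
wrist_force: [0.4, 1.0, -1.0]
width: 0.0401
```

```bash
python3 - <<'E'
from h import *
s=snap('top','top1.png');snap('wrist','w16.png')
im=s['pixels'][:,:,::-1]
cv2.imwrite('pics/z3.png',cv2.resize(im[155:262,110:235],None,fx=5.5,fy=5.5,interpolation=cv2.INTER_CUBIC))
print(robot.get_obs()['tool_pos'])
E
```

```text
[0.36542745 0.1205347  0.15973454]
```

View pics/z3.png

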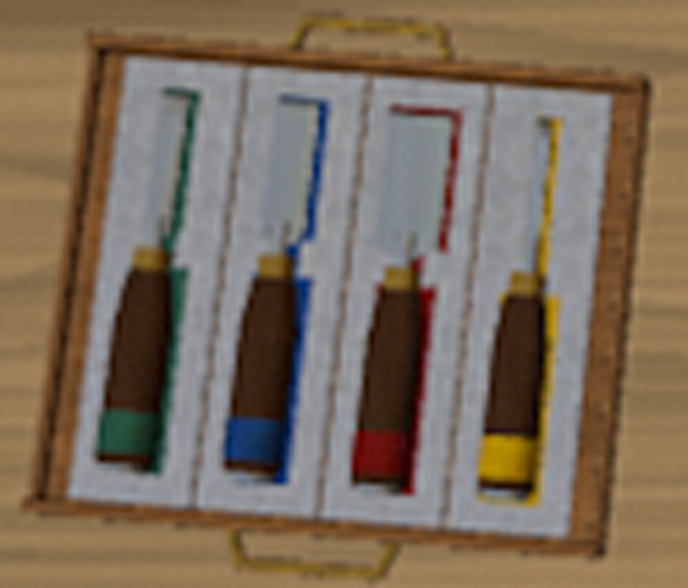

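View pics/top1.png

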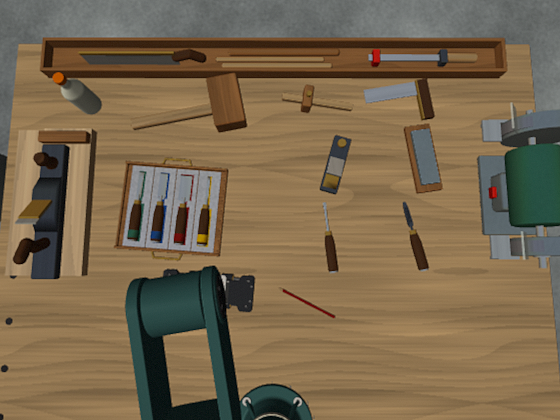

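View pics/w16.png

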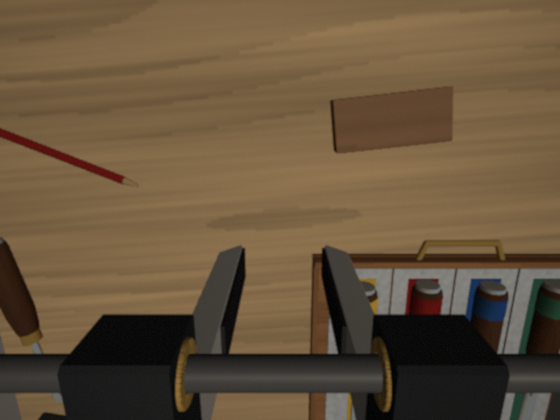

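```bash
python3 - <<'E'
from h import *
a=dict(np.load('/tmp/top.npz'))
im=a['pixels'];h=cv2.cvtColor(im,cv2.COLOR_RGB2HSV);H,S,V=cv2.split(h)
Pm=dict(green=(.5689,.3677),blue=(.5646,.306),red=(.5596,.2441),yellow=(.5545,.1823))
ax=np.array([np.cos(np.radians(-4.4)),np.sin(np.radians(-4.4))]);n=np.array([-ax[1],ax[0]])
K=a['mtx'];E=a['extrinsics']
m=((H<16)&(V<85)&(S>90))  # brown handles
M=np.zeros((420,560),np.uint8);M[165:255,125:222]=m[165:255,125:222]
nn,l,st,ce=cv2.connectedComponentsWithStats(M)
for i in range(1,nn):
    if st[i,4]<90: continue
    Q=pts(a,l==i,.022)[:,:2]
    k=min(Pm,key=lambda k:abs((Q.mean(0)-Pm[k])@n))
    d=Q-np.array(Pm[k]);c,dd,_,_,_=axis(pts(a,l==i,.022))
    print(k,st[i],'lateral',(d@n).mean().round(4),'yaw',np.degrees(np.arctan2(dd[1],dd[0])).round(1))
rg=outl(a)
for k in Pm:
    # ring: along position; blade tip manual
    pass
for k,(u,v) in dict(green=(110+125/5.5,155+468/5.5),blue=(110+250/5.5,155+478/5.5),red=(110+378/5.5,155+490/5.5),yellow=(110+505/5.5,155+498/5.5)).items():
    w=world(a,u-.5,v-.5,.022)[:2]-Pm[k]; print(k,'butt along',(w@ax).round(4))
for k,(u,v) in dict(green=(110+172/5.5,155+96/5.5),blue=(110+292/5.5,155+102/5.5),red=(110+420/5.5,155+113/5.5),yellow=(110+543/5.5,155+124/5.5)).items():
    w=world(a,u-.5,v-.5,.022)[:2]-Pm[k]; print(k,'tip along/lat',(w@ax).round(4),(w@n).round(4))
E
```

```text
green [129 204  12  26 237] lateral -0.0006 yaw -4.9
blue [152 206  12  25 228] lateral -0.0001 yaw -4.0
red [174 207  14  37 300] lateral -0.0028 yaw -1.0
yellow [198 209  11  25 210] lateral 0.0004 yaw -4.0
green butt along -0.0937
blue butt along -0.0943
red butt along -0.095
yellow butt along -0.0937
green tip along/lat 0.0915 -0.0005
blue tip along/lat 0.0927 0.0014
red tip along/lat 0.0924 -0.0006
yellow tip along/lat 0.0919 -0.0002
```

```bash
python3 -c "
from bench import robot
robot.close_job()"
```

```text
the job is handed in; nothing more can be done
```

All four chisels (yellow, blue, red and green) are lying flat on the outlines of their own colour, handle over handle and blade over blade. I set each one down to light contact of under 10 N before opening the gripper. The job was handed in at about 41 s with the arm clear of everything; no verdict was reported.

- **Position:** in the last top view, the green, blue and yellow handles are within 1 mm of their outlines sideways. The ends of all four chisels are within about 3.5 mm lengthwise, most within 2 to 3 mm.
- **Angle:** green, blue and yellow are within about 0.5° of their outlines.
- **One check disagreed:** the automatic reading for red's handle gave 2.8 mm sideways and about 3° of turn. I think its mask picked up the dark red paint of the outline. Measured by hand, red's tip is 0.6 mm off sideways, and its butt matches lengthwise. The wrist picture taken just after its release also showed it on the outline.
- **Screwdriver and file:** neither was touched, and in the last top view they lie where they did at the start.

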